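# Lock the slotted disc with its sliding bar

### The job

On the small lock stand, push the upright pin of the slotted steel disc round until the slot lines up with the sliding bar, then push the bar by its crosshead straight through the disc and into the keeper beyond, fully home with the crosshead against the ends of the guide. Only push, gently, with the fingertips or the outside of the fingers: do not pinch or lift the disc or the bar, and leave the loose things lying around the stand where they are. Finish clear of everything.

Things in the scene. Friction and masses are not known exactly. Their poses are not given: they have to be found in the camera images.
- lock_stand: Lock stand, fixed; its place and yaw vary. Plywood board, x -55 to 55, y -255 to 85, top at z 12 (its own frame, mm). Origin: on the disc's axis at bench height, z up. The bar runs over x = 0 towards +y, past the guide, through the disc round the origin, into the keeper. Under the bar lies an aluminium runner 30 wide, top at z 16, y -255 to -48.
- guide (a point): Middle of the guide's rear end, where the crosshead stops: stand frame (0, -105, 32) mm. The guide is two steel walls along y beside the bar, each 10 mm thick, 18 mm apart, y -105 to -52, top at z 32 mm.
- keeper (a point): Middle of the keeper's near face, top edge: stand frame (0, 50, 37) mm. The keeper is a steel bridge beyond the disc, x -22 to 22, y 50 to 72, top at z 37 mm, with a flared hole 20 mm wide for the bar's nose.
- disc (a joint): Angle of the steel disc about the stand's upright axis, rad, growing anticlockwise from above. Its one slot runs right across it and lies in line with the bar at 0 and at 3.14; either will do. Starts at 0.5 to 2.6, turns from -1.2 to 4.3, friction 0.05 N m, stays where left. Disc 90 mm across, top at z 30 mm, slot 20 mm wide, flared to 24 mm at the rim.
- pin (a point): Centre of the top of the upright steel pin on the disc: 14 mm thick, z 30 to 72 mm, with a collar 22 mm wide and 3 mm high at its foot. It stands 29 mm from the disc's axis, square to the slot: in the stand's frame at (29 cos q, 29 sin q) mm for disc angle q.
- bar: Loose steel bar on the runner in the guide: 16 mm wide, 12 high, 0.4 kg, nose tapered to 9 mm over the last 14. +y points to the nose, as the stand's y. Origin: underside, front face of the crosshead, 170 mm behind the nose tip. Crosshead: upright plate at the tail, 50 mm wide (x), 12 thick (y -12 to 0), 36 high. Home: front face on the guide's ends, origin at stand y -105 mm.
- nose (a point): Centre of the bar's nose tip. In the stand's frame it starts at y -70 to -55 mm, just before the disc, and is at y = +65 mm when the bar is fully home.
- crosshead (a point): Middle of the top rear edge of the bar's crosshead, on the face to push: 12 mm behind the bar's origin and 36 mm above its underside (52 mm above the bench). Sliding the bar takes about 2 to 6 N; much more means it is blocked or home: stop well short of 30 N.
- offcut_block: A pale wooden block, 45 x 60 x 45 mm, loose on the bench beside the stand, not to be moved. Origin at the centre of its underside.
- offcut_stick: A reddish wooden stick, 30 x 170 x 20 mm, loose on the bench beside the stand, not to be moved. Origin at the centre of its underside.
- bit_case: A dark drill-bit case, 66 x 105 x 27 mm, loose on the bench beside the stand, not to be moved. Origin at the centre of its underside.
- masking_tape: A roll of masking tape, 95 mm across, 24 mm high, loose on the bench beside the stand, not to be moved. Origin at the centre of its underside.

How it is judged:
On the way, in this order (a step that is already met when the one before it is completed fails the run):
1. the disc is turned until its slot lines up with the bar (within 0.1 rad) ((value of joint disc between -0.1 and 0.1 rad or value of joint disc between 3.042 and 3.242 rad)), for 0.2 s.
2. the bar is pushed through the disc into the keeper, fully home (y of nose in the frame of lock_stand above 0.058 m and x of nose in the frame of lock_stand between -0.008 and 0.008 m and z of nose in the frame of lock_stand between 0.015 and 0.03 m), for 0.2 s.
At the end, for the whole second after the job is handed in: The bar lies through the slot of the disc with its nose in the keeper, within 7 mm of fully home, flat on its runner and at rest; the slot is in line with it (within 0.1 rad) (all of step 2 and (value of joint disc between -0.1 and 0.1 rad or value of joint disc between 3.042 and 3.242 rad) and linear speed of bar below 0.02 m/s); the robot touches nothing.
It fails at once if the disc or the stand is squeezed or pressed hard by the fingers (35 N) (contact force between the fingers and lock_stand above 35 N).
It fails at once if the bar is squeezed or pressed hard by the fingers (35 N) (contact force between the fingers and bar above 35 N).
It fails at once if the bar is lifted off its runner (nose or crosshead 10 mm up) (z of nose in the frame of lock_stand above 0.032 m or height (world z) of crosshead above 0.062 m).
It fails at once if one of the four loose things beside the stand is moved by more than 20 mm (distance of any of offcut_block, offcut_stick, bit_case, masking_tape from where it was at the start of the episode above 0.02 m).
It also fails if it takes over 48 s, if anything falls off the work surface, if the arm or the gripper's body presses on something with over 40 N, if the wrist force passes 120 N, or if a joint passes its speed limit or range.

### The arm

A 7-joint arm with a two-finger parallel gripper is mounted at the origin on the work surface; the furniture and walls round the work are solid. World frame = base frame: x ahead of the robot, y to its left, z up, the work surface at z = 0. Lengths are in m, angles in rad, forces in N, time in s.
With the tool pointing down it reaches from about 0.35 to 0.9 m from the base axis. Payload 8.1 kg.
Tool frame: the origin (TCP) lies midway between the tips of the shut fingers; the grasp point (between the pads) lies behind it (arm.tcp_to_grasp is the z of the grasp point in the tool frame, in m); z points along the fingers, y is the line along which they close (so a half turn about z gives the same grasp; the last joint's range is limited). The gripper opens to 92 mm and grips with 3 to 60 N. Pads are 19 mm wide; open, the fingers measure 130 mm over their backs; the gripper's body (75 mm by 190 mm) begins 47 mm behind the grasp point.
Start: joints at [-1.382, 0.434, 0.025, 1.573, -0.012, 1.134, -0.075], TCP at [0.18, 0.599, 0.194] pointing down, gripper open.
Joint ranges: [-2.62, 2.62], [-0.44, 2.09], [-1.27, 1.32], [0.08, 2.57], [-1.32, 4.46], [0.12, 2], [-2.74, 2.74]. Speed limits (rad/s): [2.22, 2.22, 3.01, 3.01, 3.14, 3.14, 3.14].

### API

Orientations are given as a rotation vector (axis times angle).
In Python, from cell import readout, vision, arm gives the robot as it stands.
- The arm moves only by the tool carry_out, never from a script. Its argument "increments" is one flat list of numbers, 6 for each row, row after row: the shift along the world's x, y, z in mm, then the turn, a rotation vector about the world's x, y, z in rad. In form: [tx, ty, tz, wx, wy, wz, tx, ty, tz, wx, wy, wz, ...]. A call has 1 to 20 rows; each row shifts and turns the commanded pose from where the row before left it; what a row does not reach is not made up. A row lasts 1/8 s, in which the tool goes at most 62.5 mm and 10.7 degrees, less where a joint would pass 70% of its speed; a pose out of reach is approached as far as the arm can. A call with a gripper value outside its range is refused whole. "grip" is the closure, from 0 (fully open) to 1 (shut), set as the call begins (left out, the last holds). The fingers move at their own pace and stop on an object; "newtons" is the grip in N (left out, the last holds). Time passes only in rows, so rows that do not move let the fingers close. It gives the time, the measured TCP pose, the force, the opening and the grip force at its end, in the units of the state.
- readout.observe(): the state, without advancing time (a new reading comes with each control period).
- vision.get_image(name): name is "scene" or "top"; returns the picture (384x512x3 uint8, red, green, blue); there is no depth.
- vision.calibration(name): a dict with "fov_y" (degrees; the focal length in pixels is half the picture's height over the tangent of half this angle, whatever the lens; pixels are square), "cx", "cy" (the principal point, pixels), "k1" (the pictures are not rectified: a ray, as slopes to the right and down, at radius r is drawn at 1 + k1 r^2 times it, then the intrinsics apply), "pose" (4x4, takes a point from camera to world coordinates). Camera axes: x right, y up, looking along -z (the intrinsics and any distortion apply to the point x, -y, -z); pixel columns grow to the right and rows downward; lengths in m; the calibration is good to about 2 mm. A picture is of the moment at which its call begins. calibration takes no time and is no camera call.
- arm.sign_off(): hands the job in; it is judged then, once.
The state is a dict: "clock": time; "joints": joint angles; "dq": joint speeds; "joint_efforts": joint torques, N m; "position": TCP position; "ee_rot": TCP orientation; "force": force on the tool from outside, world axes, zero at the start; "ft_torque": the same for the moment, N m; "width": opening from 0.0 (shut) to 1.0 (fully open); "gripper_force": force on a finger pad.
Only numpy, scipy, OpenCV 4.12 (cv2) and the standard library are available. Lean on these libraries where they do the work, as an engineer would, in place of code of your own. Each camera call takes 0.05 s, during which the arm holds its last target. There are 200 camera calls.

## Working session

There is one attempt and no reset: what is moved stays moved. The work goes in short steps, Python scripts to look and compute and a tool call to move; the robot and the scene stay as the last step left them, time stands still between calls to the robot, and variables do not carry over. Pictures are saved under pics/ and viewed, at most 12 in all, crops included, and the job is handed in when it is done.

Besides the shell and the picture viewer there is one more tool, called after "Emit:" by a JSON object that holds its "fn" and its "kwargs", one argument or row to a line. carry_out: Moves the arm, as the interface text tells. Its arguments: {"type":"object","properties":{"increments":{"type":"array","items":{"type":"number"}},"grip":{"type":"number"},"newtons":{"type":"number"}},"required":["increments"]}

```bash
mkdir -p pics && cat > h.py <<'E'
import numpy as np, cv2
from cell import readout, vision, arm
def K(n):
    c=vision.calibration(n); f=192/np.tan(np.radians(c["fov_y"])/2); return c,f
def ray(n,u,v):
    c,f=K(n); d=np.array([(u-c["cx"])/f,(v-c["cy"])/f]); s=d.copy()
    for _ in range(30): s=d/(1+c["k1"]*(s@s))
    P=np.array(c["pose"]); return P[:3,3],P[:3,:3]@np.array([s[0],-s[1],-1])
def on(n,u,v,z):
    o,d=ray(n,u,v); return o+d*(z-o[2])/d[2]
def proj(n,p):
    c,f=K(n); P=np.array(c["pose"]); q=P[:3,:3].T@(np.array(p)-P[:3,3]); s=np.array([q[0],-q[1]])/-q[2]
    s=s*(1+c["k1"]*(s@s)); return s*f+[c["cx"],c["cy"]]
def snap(n,f):
    im=vision.get_image(n); cv2.imwrite("pics/"+f,im[:,:,::-1]); return im
E
python3 - <<'E'
from h import *
snap("top","t0.png"); snap("scene","s0.png")
for n in("top","scene"): print(vision.calibration(n))
print(readout.observe(),arm.tcp_to_grasp)
E
```

```text
{'fov_y': 52.80336036466191, 'cx': 257.1911633565082, 'cy': 200.249023578797, 'k1': -0.05937286601504457, 'pose': array([[ 0.02826282,  0.99305905, -0.11417069,  0.42962249],
       [-0.99950997,  0.02961266,  0.01014406,  0.01789253],
       [ 0.01345455,  0.11382804,  0.99340936,  0.944382  ],
       [ 0.        ,  0.        ,  0.        ,  1.        ]])}
{'fov_y': 51.34344854514623, 'cx': 256.35684864192837, 'cy': 193.82212785581635, 'k1': -0.0746557729460333, 'pose': array([[ 0.81640681,  0.43218831, -0.38300547,  0.23245053],
       [-0.57747253,  0.61366914, -0.53845673, -0.45198907],
       [ 0.00232393,  0.66077488,  0.75058054,  0.73944367],
       [ 0.        ,  0.        ,  0.        ,  1.        ]])}
{'clock': 0.1, 'joints': array([-1.3815913 ,  0.43518472,  0.02496969,  1.57399716, -0.0115938 ,
        1.13403154, -0.07511113]), 'dq': array([-4.70935169e-04, -4.85829050e-05,  1.87834380e-03, -2.70955757e-03,
       -1.40795708e-03, -8.30037685e-05,  2.82836427e-05]), 'joint_efforts': array([ 3.06552523e-03, -6.69115663e+01,  9.87911336e-01, -3.15143073e+01,
       -6.05863519e-02,  3.73902312e-02,  5.59284604e-05]), 'position': array([0.17970799, 0.59806757, 0.19340741]), 'ee_rot': array([-4.56845876e-01, -3.10811967e+00,  2.31511644e-03]), 'force': array([-0.64411907, -0.40259553,  0.53817852]), 'ft_torque': array([-0.02016322, -0.00029346,  0.00581342]), 'gripper_force': 0.0, 'width': 1.001450087510086} -0.0188
```

View pics/t0.png

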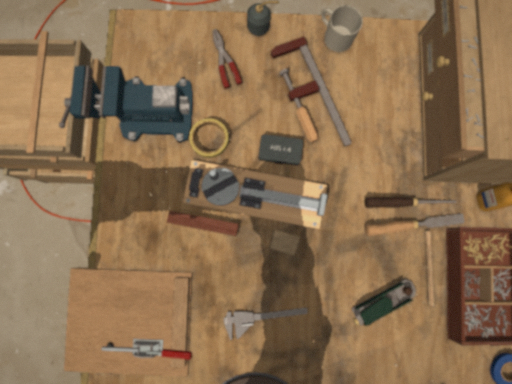

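View pics/s0.png

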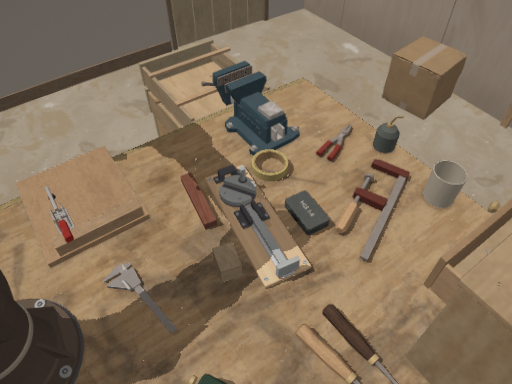

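The top view shows the stand with the disc at about (220,187) and the crosshead at about (315,203). The tape, case, stick and block lie around it. I'll take an enlarged crop.

```bash
python3 - <<'E'
from h import *
im=cv2.imread("pics/t0.png")[150:262,165:335]
a=cv2.resize(im,None,fx=4.5,fy=4.5,interpolation=cv2.INTER_CUBIC)
cv2.imwrite("pics/t0c.png",a)
im=cv2.imread("pics/s0.png")[155:290,190:320]
cv2.imwrite("pics/s0c.png",cv2.resize(im,None,fx=4.4,fy=4.4,interpolation=cv2.INTER_CUBIC))
E
```

```text
(no output)
```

View pics/t0c.png

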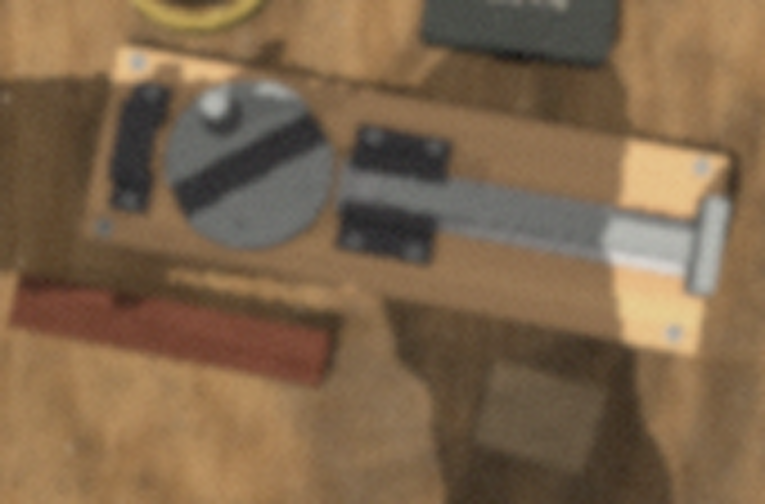

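View pics/s0c.png

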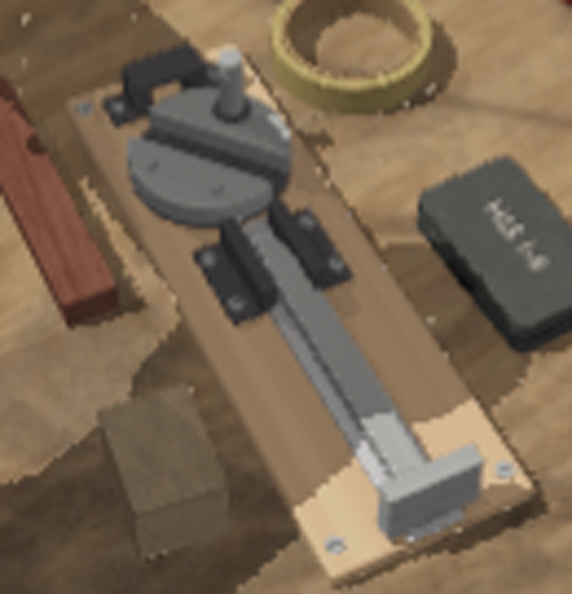

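```bash
cat >> h.py <<'E'
def crop(u,v): return (u+.5)/4.5+165-.5,(v+.5)/4.5+150-.5
E
python3 - <<'E'
from h import *
C=np.array([(120,45),(735,155),(695,355),(85,238)]); S=np.array([(55,85),(55,-255),(-55,-255),(-55,85)])/1e3
W=np.array([on("top",*crop(*c),.012)[:2] for c in C])
print(W, np.linalg.norm(W-np.roll(W,-1,0),axis=1))
sc=S-S.mean(0); wc=W-W.mean(0)
th=np.arctan2((sc[:,0]*wc[:,1]-sc[:,1]*wc[:,0]).sum(),(sc*wc).sum())
R=np.array([[np.cos(th),-np.sin(th)],[np.sin(th),np.cos(th)]]); o=W.mean(0)-R@S.mean(0)
print("yaw",th,"origin",o)
d=on("top",*crop(250,165),.030)[:2]; print("disc",d)
for nm,c,z in [("pin",(215,101),.072),("slotA",(180,197),.03),("slotB",(318,128),.03),("xheadtop1",(728,200),.052),("xheadtop2",(708,293),.052),("nose",(340,185),.028),("keeperL",(125,85),.037),("keeper far right",(170,90),.037)]:
    w=on("top",*crop(*c),z)[:2]; print(nm,w,R.T@(w-o))
# pin from two views; scene pin top crop (230,55)
a,da=ray("top",*crop(215,101)); b,db=ray("scene",(230.5)/4.4+189.5,(55.5)/4.4+154.5)
t=np.linalg.lstsq(np.c_[da,-db],b-a,rcond=None)[0]; print("pin 2view",a+da*t[0],b+db*t[1])
# objects
for nm,c,z in [("case1",(425,40),.027),("case2",(605,65),.027),("tape bottom",(200,28),.024),("stick",(25,280),.02),("stick",(330,330),.02),("stick",(320,385),.02),("blk",(500,360),.045),("blk",(610,395),.045)]:
    w=on("top",*crop(*c),z)[:2]; print(nm,w,R.T@(w-o))
E
```

```text
[[ 0.63239562  0.17307555]
 [ 0.58185984 -0.16376687]
 [ 0.47255461 -0.14299766]
 [ 0.52596406  0.18679323]] [0.34061221 0.11126092 0.33408771 0.10731193]
yaw -0.15504378628137036 origin [0.56631952 0.09725647]
disc [0.56564614 0.09789596]
pin [0.59174976 0.11332289] [0.02264417 0.01980072]
slotA [0.54742409 0.13427776] [-0.02438573  0.03365932]
slotB [0.58662109 0.0625266 ] [ 0.02542115 -0.03117824]
xheadtop1 [ 0.55156693 -0.15247472] [ 0.0239887  -0.24901375]
xheadtop2 [ 0.50285042 -0.14248389] [-0.02568625 -0.24666573]
nose [0.55664407 0.04987133] [-0.00224201 -0.04831086]
keeperL [0.60544588 0.16519336] [0.028166 0.073164]
keeper far right [0.6034576  0.14122472] [0.02990288 0.04917583]
pin 2view [0.59118665 0.11299144 0.07502999] [0.59196474 0.11261808 0.07513375]
case1 [0.63682251 0.00688932] [ 0.0836121  -0.07839587]
case2 [ 0.62620897 -0.09026738] [ 0.08812913 -0.17602612]
tape bottom [0.6404007  0.12837237] [0.06838754 0.04218252]
stick [0.50169221 0.21625774] [-0.08222866  0.10759385]
stick [0.47993394 0.05287742] [-0.0784962  -0.05718666]
stick [0.45068198 0.05719026] [-0.10806327 -0.05744275]
blk [ 0.46563411 -0.03627033] [-0.078858   -0.14747329]
blk [ 0.4491994  -0.09349108] [-0.08625936 -0.20654557]
```

The board measures 340×110 mm, the disc and pin agree, and q ≈ 0.68, so I'll turn the disc clockwise to 0. First move: shut the fingers and go above a spot beyond the pin, on its +y side.

Emit:
{"fn": "carry_out", "kwargs": {
  "increments": [30,-32,0,0,0,0.01,30,-32,0,0,0,0.01,30,-32,0,0,0,0.01,30,-32,0,0,0,0.01,30,-32,0,0,0,0.01,30,-32,0,0,0,0.01,30,-32,0,0,0,0.01,30,-32,0,0,0,0.01,30,-32,0,0,0,0.01,30,-32,0,0,0,0.01,30,-32,0,0,0,0.01,30,-32,0,0,0,0.01,30,-32,0,0,0,0.01,30,-28,0,0,0,0.01,0,0,0,0,0,0,0,0,0,0,0,0],
  "grip": 1,
  "newtons": 10
}}

```text
clock: 2.1
position: [0.5992, 0.155, 0.1936]
ee_rot: [-0.238, -3.131, -0.0]
force: [-0.2, -0.1, -0.4]
width: 0.005
gripper_force: 0.0
```

```bash
python3 - <<'E'
from h import *
for z in(.03,.1,.15): print(z,on("top",192,142,z),on("top",120,140,z))
a=snap("top","t1.png"); b=snap("scene","s1.png")
cv2.imwrite("pics/v1.png",np.hstack([cv2.resize(a[110:260,130:330],(400,300)),cv2.resize(b[90:240,150:350],(400,300))])[:,:,::-1])
print(readout.observe()["position"],readout.observe()["joints"])
E
```

```text
0.03 [0.67204186 0.17051535 0.03      ] [0.67229082 0.34650213 0.03      ]
0.1 [0.65348358 0.15883139 0.1       ] [0.65371349 0.32134561 0.1       ]
0.15 [0.64022766 0.15048571 0.15      ] [0.64044396 0.30337666 0.15      ]
[0.59891418 0.15593453 0.19393441] [-0.47982479  0.42569374  0.20135741  1.60004787 -0.09250311  1.12577929
  1.16467371]
```

View pics/v1.png

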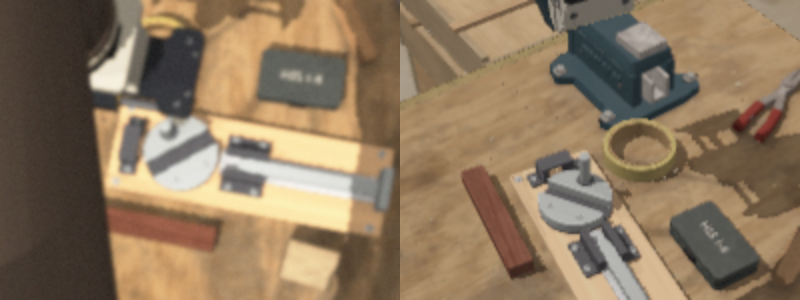

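The pin, disc and bar are unchanged and the gripper is out of the way of the pin in the scene view. I'll check where the TCP projects and measure the pin again before lowering.

```bash
python3 - <<'E'
from h import *
p=np.array(readout.observe()["position"]); print(proj("top",p),proj("scene",p))
for n,im in(("top","t1.png"),("scene","s1.png")): pass
# stand frame
th=-.155;R=np.array([[np.cos(th),-np.sin(th)],[np.sin(th),np.cos(th)]]);o=np.array([.566,.0976])
print("tcp in stand",R.T@(p[:2]-o))
for s in [(27,48),(27,27),(0,-290),(0,-136)]: print(s,o+R@(np.array(s)/1e3))
for q in(.6,.7,.8): print(q,proj("top",[*(o+R@(.029*np.array([np.cos(q),np.sin(q)]))),.072]),proj("scene",[*(o+R@(.029*np.array([np.cos(q),np.sin(q)]))),.072]))
print(crop(215,101),(230.5)/4.4+189.5,(55.5)/4.4+154.5)
a=cv2.imread("pics/s1.png")[40:200,190:310]; cv2.imwrite("pics/v2.png",cv2.resize(a,None,fx=3.5,fy=3.5))
E
```

```text
[184.80973984 156.41075562] [232.23069772 116.19748236]
tcp in stand [0.0235139  0.06271648]
(27, 48) [0.60008656 0.14085629]
(27, 27) [0.59684457 0.12010805]
(0, -290) [ 0.52122977 -0.18892334]
(0, -136) [ 0.54500431 -0.03676957]
0.6 [213.81090245 171.91393775] [242.59294017 168.64209826]
0.7 [212.67195829 172.4734017 ] [241.50501188 168.25415613]
0.8 [211.59363556 173.14164578] [240.36719053 167.94647344]
(212.38888888888889, 172.05555555555554) 241.88636363636363 167.11363636363637
```

View pics/s1.png

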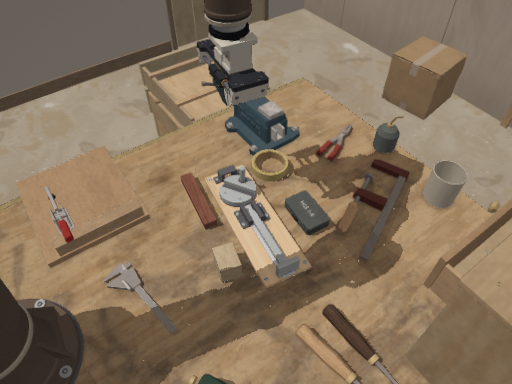

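The gripper hangs at about (235,85), and the tips project to about (232,112), which fits. Lowering on the +y side of the pin, above keeper height.

Emit:
{"fn": "carry_out", "kwargs": {
  "increments": [4,0,-18,0,0,0,0,0,-18,0,0,0,0,0,-18,0,0,0,0,0,-18,0,0,0,0,0,-18,0,0,0,0,0,-18,0,0,0,0,0,-18,0,0,0,0,0,-16,0,0,0,0,0,0,0,0,0]
}}

```text
clock: 3.32
position: [0.6029, 0.1543, 0.0506]
ee_rot: [-0.238, -3.13, 0.002]
force: [-0.1, -0.8, 0.1]
width: 0.004
gripper_force: 0.0
```

```bash
python3 - <<'E'
from h import *
b=snap("scene","s2.png"); a=snap("top","t2.png")
cv2.imwrite("pics/v3.png",np.hstack([cv2.resize(a[130:230,150:250],(400,400)),cv2.resize(b[120:220,190:290],(400,400))])[:,:,::-1])
s=readout.observe();print(s["position"],s["force"])
E
```

```text
[0.60408684 0.15458752 0.05232366] [0.41649231 0.17410267 0.34957361]
```

View pics/v3.png

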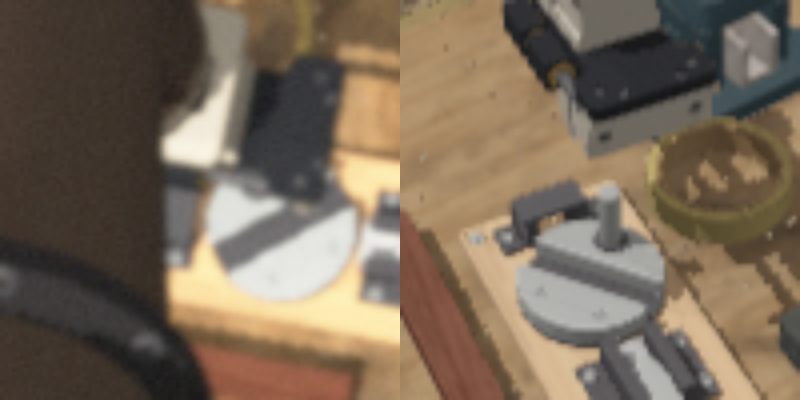

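```bash
python3 - <<'E'
from h import *
s=readout.observe();p=np.array(s["position"]);R,_=cv2.Rodrigues(np.array(s["ee_rot"]))
for l in[(0,0,0),(0,0,-.066),(.0375,.095,-.066),(-.0375,.095,-.066),(.0375,-.095,-.066),(-.0375,-.095,-.066)]:
    w=p+R@np.array(l); u=proj("top",w);v=proj("scene",w)
    print(l,w.round(3),((u-[150,130])*4).round(),((v-[190,120])*4+[400,0]).round())
E
```

```text
(0, 0, 0) [0.604 0.155 0.052] [184. 152.] [587. 167.]
(0, 0, -0.066) [0.604 0.155 0.118] [166. 128.] [583.  86.]
(0.0375, 0.095, -0.066) [0.581 0.254 0.118] [-19. 164.] [463.  13.]
(-0.0375, 0.095, -0.066) [0.656 0.243 0.118] [11. 31.] [574. -21.]
(0.0375, -0.095, -0.066) [0.553 0.066 0.118] [325. 226.] [593. 211.]
(-0.0375, -0.095, -0.066) [0.627 0.055 0.118] [351.  92.] [715. 168.]
```

```bash
python3 - <<'E'
from h import *
b=cv2.imread("pics/s2.png").astype(int)
print("scene gray rows 138..170, cols 226..258 step1")
g=b.mean(2).astype(int)
sat=(b.max(2)-b.min(2))
for r in range(138,172): print(r," ".join(f"{g[r,c]//10:2d}{'c' if sat[r,c]>35 else '.'}" for c in range(226,256)))
E
```

```text
scene gray rows 138..170, cols 226..258 step1
138  3.  6c  7c  8.  8.  8.  6.  5c  2.  3.  4.  4.  4.  4.  4.  4.  5.  5.  4.  4.  4.  4.  4.  4.  4.  4.  4.  4.  4.  4.
139  3.  6c  7c  8.  9. 10.  8.  5.  4.  4.  5.  4.  4.  5.  5.  5.  5.  4.  5.  5.  4.  4.  4.  4.  4.  4.  4.  4.  4.  4.
140  3.  4.  8c  6.  9. 10.  9.  6.  5.  5.  4.  5.  5.  4.  5.  5.  5.  4.  5.  4.  5.  4.  4.  4.  4.  4.  4.  4.  4.  4.
141  3.  3.  6c  4.  8. 10. 11.  6.  4.  4.  5.  4.  4.  4.  4.  4.  5.  5.  5.  5.  5.  4.  4.  4.  4.  4.  4.  4.  4.  4.
142  8c  6.  6. 11. 12.  9. 10.  8.  4.  5.  5.  5.  5.  7.  6.  4.  5.  5.  4.  5.  7.  4.  4.  4.  4.  4.  4.  4.  3.  3.
143 11c 10c 10c 13c 14. 11.  9.  8.  4.  4.  5.  4.  5.  7.  7.  5.  5.  4.  4.  7.  8.  4.  4.  4.  4.  3.  3.  2.  2.  2.
144 12c 12c 12c 13c 14. 13.  8.  8.  3.  4.  5.  5.  5.  5.  5.  5.  4.  5.  5.  6.  6.  4.  3.  3.  2.  2.  2.  2.  2.  2.
145 12c 12c 13c 13c 14. 13.  9. 11.  5.  3.  4.  5.  4.  5.  4.  4.  5.  4.  4.  3.  3.  2.  2.  2.  2.  2.  2.  2.  5.  5.
146 12c 13c 13c 13c 14. 14.  9. 13.  8.  5.  3.  4.  4.  5.  4
[... 2461 characters left out ...]
 14c 15c 17c 17c 17c 18. 17. 17. 14c 13c 13c 12c 12c 13c 12c 11c 11c  9c  9c  7c
167 10. 10.  9.  9.  9.  9.  9.  9. 10. 14c 17c 17c 18c 18c 17. 17. 17. 17. 16. 11c 10c 12c 12c 12c 12c 11c 11c  8c  9c  8c
168  9.  9.  9.  9.  9.  9.  9.  9.  9. 12. 15c 18c 16c 17c 17. 17. 17. 17. 16. 14c  8c 11c 11c 11c 11c 11c 11c  7c  8c  9c
169  9.  9.  9.  9.  9.  9.  9.  9.  9. 10. 11. 13c 12. 13. 15. 16. 16. 15. 12. 14c 12c  9c 11c 11c 11c 11c 11c  9c  7c  8c
170  9.  9.  9.  9.  9.  9.  9.  9.  8.  7.  6.  8.  9. 10. 12. 12. 12. 11. 10. 14c 16c  9c  9c 11c 11c 12c 11c 10c  7c  7c
171  9.  9.  9.  9.  9.  8.  7.  6.  5.  4.  5.  7.  8. 11. 11. 10.  8.  9. 10. 15c 18c 15c  8c 12c 12c 11c 11c 10c  7c  6c
```

The thin grey finger column ends near (232,153), roughly where expected, with the pin free ahead of it. I'll lower to z ≈ 0.043 and push gently along stand −y.

Emit:
{"fn": "carry_out", "kwargs": {
  "increments": [0,0,-5,0,0,0,0,0,-4,0,0,0,-0.6,-4,0,0,0,0,-0.6,-4,0,0,0,0,-0.6,-4,0,0,0,0,-0.6,-4,0,0,0,0,-0.6,-4,0,0,0,0,-0.6,-4,0,0,0,0,0,0,0,0,0,0]
}}

```text
clock: 4.55
position: [0.6002, 0.1301, 0.0432]
ee_rot: [-0.239, -3.132, 0.0]
force: [0.0, -0.9, -0.4]
width: 0.007
gripper_force: 0.0
```

```bash
python3 - <<'E'
from h import *
a=snap("top","t3.png"); b=snap("scene","s3.png")
cv2.imwrite("pics/v4.png",np.hstack([cv2.resize(a[150:230,170:270],(400,320)),cv2.resize(b[140:220,190:290],(400,320))])[:,:,::-1])
s=readout.observe();print(s["position"],s["force"])
th=-.155;R=np.array([[np.cos(th),-np.sin(th)],[np.sin(th),np.cos(th)]]);print(R.T@(s["position"][:2]-np.array([.566,.0976])))
E
```

```text
[0.60021217 0.13070118 0.04315608] [-0.57351692  0.29784976 -0.54267874]
[0.02869185 0.03798603]
```

View pics/v4.png

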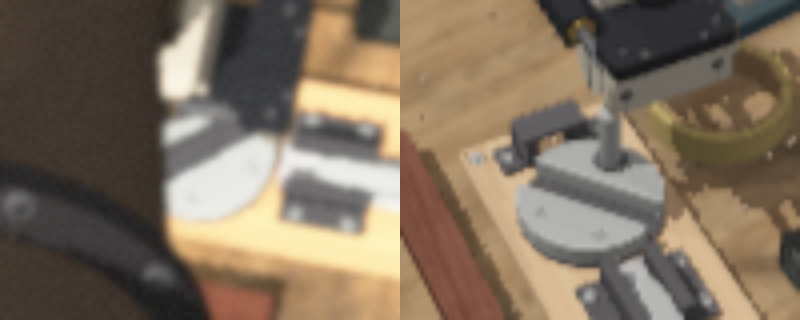

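Disc not yet moved: in the scene crop the pin is still at (608,140) and the finger is right behind it. I'll write a numeric slot-angle measure, then keep pushing.

```bash
cat >> h.py <<'E'
th=-.155;Rs=np.array([[np.cos(th),-np.sin(th)],[np.sin(th),np.cos(th)]]);os_=np.array([.566,.0976])
def slot(n,im,xmax=.038):
    """slot direction from dark pixels on the disc top plane, as disc angle q (mod pi)"""
    pts=[];val=[]
    for X in np.arange(-38,38.5,1):
        for Y in np.arange(-38,38.5,1):
            if X*X+Y*Y>38**2 or X/1e3>xmax: continue
            u,v=proj(n,[*(os_+Rs@np.array([X,Y])/1e3),.03]); px=im[int(round(v)),int(round(u))].astype(int)
            if px.max()-px.min()>28: continue
            pts.append((X,Y)); val.append(px.mean())
    val=np.array(val);pts=np.array(pts,float)
    t,_=cv2.threshold(val.astype(np.uint8).reshape(-1,1),0,255,cv2.THRESH_BINARY+cv2.THRESH_OTSU)
    d=pts[val<t].astype(np.float32); vx,vy,x0,y0=cv2.fitLine(d,cv2.DIST_HUBER,0,.01,.01).ravel()
    return (np.arctan2(vy,vx)-np.pi/2+np.pi/2)%np.pi-np.pi/2, len(d), t, d.mean(0)
E
python3 - <<'E'
from h import *
for n,f in(("top","t0"),("top","t1"),("top","t3"),("scene","s0"),("scene","s1"),("scene","s3")):
    im=cv2.imread(f"pics/{f}.png"); print(f,slot(n,im),slot(n,im,.012))
E
```

```text
Traceback (most recent call last):
  File "h.py", line 24, in slot
    u,v=proj(n,[*(os_+Rs@np.array([X,Y])/1e3),.03]); px=im[int(round(v)),int(round(u))].astype(int)
        ~~~~^^^^^^^^^^^^^^^^^^^^^^^^^^^^^^^^^^^^^^^
  File "h.py", line 12, in proj
    c,f=K(n); P=np.array(c["pose"]); q=P[:3,:3].T@(np.array(p)-P[:3,3]); s=np.array([q[0],-q[1]])/-q[2]
        ~^^^
  File "h.py", line 4, in K
    c=vision.calibration(n); f=192/np.tan(np.radians(c["fov_y"])/2); return c,f
ValueError: time passes only in moves, steps and waits
```

Emit:
{"fn": "carry_out", "kwargs": {
  "increments": [-0.5,-3,0,0,0,0,-0.5,-3,0,0,0,0,-0.5,-3,0,0,0,0,-0.5,-3,0,0,0,0,0,0,0,0,0,0]
}}

```text
clock: 5.28
position: [0.5982, 0.1181, 0.0432]
ee_rot: [0.239, 3.132, -0.0]
force: [-0.2, -0.1, -0.4]
width: 0.005
gripper_force: 0.0
```

```bash
python3 - <<'E'
from h import *
for n,f in(("top","t4"),("scene","s4")):
    im=snap(n,f+".png"); print(f,slot(n,im),slot(n,im,.012))
s=readout.observe();print(Rs.T@(s["position"][:2]-os_),s["force"])
E
```

```text
Traceback (most recent call last):
  File "h.py", line 24, in slot
    u,v=proj(n,[*(os_+Rs@np.array([X,Y])/1e3),.03]); px=im[int(round(v)),int(round(u))].astype(int)
        ~~~~^^^^^^^^^^^^^^^^^^^^^^^^^^^^^^^^^^^^^^^
  File "h.py", line 12, in proj
    c,f=K(n); P=np.array(c["pose"]); q=P[:3,:3].T@(np.array(p)-P[:3,3]); s=np.array([q[0],-q[1]])/-q[2]
        ~^^^
  File "h.py", line 4, in K
    c=vision.calibration(n); f=192/np.tan(np.radians(c["fov_y"])/2); return c,f
ValueError: time passes only in moves, steps and waits
```

Calibration calls are limited per script, so I'll cache them.

```bash
sed -i 's/^def K(n):/import functools\n@functools.cache\ndef K(n):/' h.py && python3 - <<'E'
from h import *
for n,f in(("top","t0"),("top","t1"),("top","t3"),("scene","s0"),("scene","s3"),("top","t4"),("scene","s4")):
    im=snap(n,f+".png") if f=="s4" else cv2.imread(f"pics/{f}.png"); print(f,slot(n,im),slot(n,im,.012))
s=readout.observe();print(Rs.T@(s["position"][:2]-os_),s["force"])
E
```

```text
t0 (np.float32(0.691682), 1636, 80.0, array([3.3031785, 2.559291 ], dtype=float32)) (np.float32(0.5976511), 1045, 78.0, array([-5.444976 ,  7.2114835], dtype=float32))
t1 (np.float32(0.69933236), 1740, 167.0, array([4.7379313, 3.454023 ], dtype=float32)) (np.float32(0.5887028), 1071, 168.0, array([-5.4948645,  7.522876 ], dtype=float32))
t3 (np.float32(0.7131239), 2450, 157.0, array([7.0510206, 5.9861226], dtype=float32)) (np.float32(0.4348365), 1387, 156.0, array([-4.890411, 13.439798], dtype=float32))
s0 (np.float32(0.6696731), 1617, 85.0, array([5.2510824, 3.883117 ], dtype=float32)) (np.float32(0.57797873), 982, 85.0, array([-4.7515273,  7.8289204], dtype=float32))
s3 (np.float32(0.6849643), 1617, 130.0, array([6.1385283, 4.757576 ], dtype=float32)) (np.float32(0.5920168), 942, 130.0, array([-4.8354564,  8.471337 ], dtype=float32))
t4 (np.float32(0.89530957), 3110, 145.0, array([1.8498392, 7.762701 ], dtype=float32)) (np.float32(-0.9842213), 2026, 140.0, array([-8.690523, 11.827246], dtype=float32))
s4 (np.float32(0.6849643), 1617, 130.0, array([6.1385283, 4.757576 ], dtype=float32)) (np.float32(0.5920168), 942, 130.0, array([-4.8354564,  8.471337 ], dtype=float32))
[0.02861528 0.02573588] [ 0.0021804  -0.28766689 -0.15396423]
```

```bash
python3 - <<'E'
from h import *
a=cv2.imread("pics/s4.png")[110:210,200:290]
cv2.imwrite("pics/v5.png",cv2.resize(a,None,fx=6,fy=6,interpolation=cv2.INTER_CUBIC))
print(np.abs(cv2.imread("pics/s4.png").astype(int)-cv2.imread("pics/s3.png")).sum())
E
```

```text
1025775
```

View pics/v5.png

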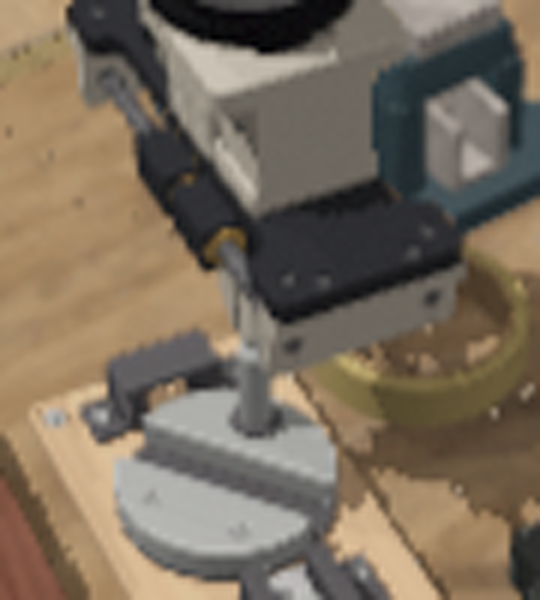

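The finger column at crop (225–265, 270–350) seems to end by the pin top. I'll project the nominal finger outline to compare.

```bash
python3 - <<'E'
from h import *
s=readout.observe();p=np.array(s["position"]);R,_=cv2.Rodrigues(np.array(s["ee_rot"]))
print(p,R.round(2).tolist())
f=lambda w:((proj("scene",w)-[200,110])*6).round()
for z in(0,-.04):
  for x in(.0095,-.0095):
    for y in(.019,0,-.019):
      print((x,y,z),f(p+R@np.array([x,y,z])))
for z in(.03,.072): print("pin",f([*(os_+Rs@[.0224,.0184]),z]))
for q in (s["joints"],): print(q)
E
```

```text
[0.59824534 0.11860972 0.04316592] [[-0.99, 0.15, 0.0], [0.15, 0.99, 0.0], [-0.0, 0.0, -1.0]]
(0.0095, 0.019, 0) [217. 361.]
(0.0095, 0, 0) [237. 391.]
(0.0095, -0.019, 0) [257. 422.]
(-0.0095, 0.019, 0) [259. 347.]
(-0.0095, 0, 0) [279. 376.]
(-0.0095, -0.019, 0) [300. 407.]
(0.0095, 0.019, -0.04) [213. 290.]
(0.0095, 0, -0.04) [234. 320.]
(0.0095, -0.019, -0.04) [254. 351.]
(-0.0095, 0.019, -0.04) [257. 276.]
(-0.0095, 0, -0.04) [277. 305.]
(-0.0095, -0.019, -0.04) [299. 336.]
pin [252. 423.]
pin [250. 350.]
[-0.39949701  0.56878566  0.16901524  1.78092605 -0.12652454  0.80228142
  1.25033684]
```

```bash
python3 - <<'E'
from h import *
def tri(a,b):
    o1,d1=ray("top",*a);o2,d2=ray("scene",*b);t=np.linalg.lstsq(np.c_[d1,-d2],o2-o1,rcond=None)[0]
    A,B=o1+d1*t[0],o2+d2*t[1];return ((A+B)/2).round(4),np.linalg.norm(A-B).round(4)
R=np.array([[-.99,.15,0],[.15,.99,0],[0,0,-1]]);p=np.array([.6002,.1305,.0432])
for b in((245,160),(245.5,167.5)):
    w,e=tri((237.5,187.5),b);print(w,e,"tool",R.T@(w-p))
E
```

```text
[0.5498 0.0472 0.171 ] 0.0147 tool [ 0.037401 -0.090027 -0.1278  ]
[0.5526 0.0486 0.1468] 0.0129 tool [ 0.034839 -0.088221 -0.1036  ]
```

```bash
python3 - <<'E'
from h import *
b=cv2.imread("pics/s4.png").astype(int); a=cv2.imread("pics/s1.png").astype(int)
g=b.mean(2).astype(int); d=np.abs(a-b).max(2)>12; sat=b.max(2)-b.min(2)
print("     "+"  ".join(f"{c%100:02d}" for c in range(232,258)))
for r in range(150,184): print(r," ".join(f"{g[r,c]//10:2d}{'*' if d[r,c] else ' '}" for c in range(232,258)))
E
```

```text
32  33  34  35  36  37  38  39  40  41  42  43  44  45  46  47  48  49  50  51  52  53  54  55  56  57
150  3*  3*  3*  7*  8*  9*  8*  7*  7*  2*  3*  3*  4*  4*  5*  5*  5*  4*  5   5*  4*  4*  4*  4*  4*  4*
151  3*  3*  6*  7*  7*  9*  9*  8*  5*  2*  2*  4*  4*  5*  5*  5*  5*  5*  5   5   4*  4*  4*  4*  4*  4*
152  7*  4*  6*  6*  6*  8* 10*  9*  8*  3*  3*  4*  5*  5*  5*  5*  4*  5*  4   5   5   5   4*  4*  4*  4*
153 11*  3*  4*  5*  6*  7* 10* 11*  9*  5*  4*  5*  5*  5*  5*  5*  5*  5*  5   5   5   4   4   4*  4*  4*
154 13   7*  2*  4*  8*  8*  9* 10* 10*  5*  5*  5*  5*  5*  5*  4*  4*  5*  4*  4*  4   5   5*  4*  4*  4*
155 14  13* 10* 12* 12* 12*  9*  9* 10*  6*  4*  5*  5*  5*  4*  4*  5*  5*  4*  4*  4*  4*  4*  4*  4*  4*
156 14  14  14  14  14* 14* 12*  9* 10*  7*  4*  5*  5*  5*  5*  7*  8*  4*  4*  5*  5*  7*  7*  4*  4*  4*
157 14  14  14  14  14* 14* 13*  9*  8*  7*  3*  4*  5*  5*  5*  6*  6*  4*  5*  5*  5*  7*  7*  5*  4*  3*
158 14  14  14  14  14  14* 13*  9*  9*  7*  4*  3*  4*  5*  5*  4*  4*  4*  5*  5*  5*  5*  4*  3*  3*  2*
159 14  14  14  14  14  1
[... 1973 characters left out ...]
  10  12  13  14  16  18  16  11  10  13  12  12  11 
178 17  17  17  17  17  17  15  10  11  10   9   9   9   8   7  11  11  13  15  17  14   8  12  12  12  12 
179 17  17  17  17  17  16  12  10  11  10   9   9   9   6   6   9  10  11  12  14  16   9  10  12  12  12 
180 17  17  17  17  17  16  11   9  10  10   9   8   7   5   6   9  11  11  11  11  13  12   8  10  12  12 
181 17  17  17  17  17  17  15   9   9   9   8   8   7   7   9  11  15  15  15  15  16  16  14   8  12  12 
182 17  18  17  17  17  17  17  15  12   7   7   7  10   9  15  15  16  16  16  16  17  17  14   8  10  12 
183 13  14  15  17  18  17  17  17  16  15  15  15  15  15  16  16  16  16  16  16  16  16  15   9   9  12
```

The pixels show the shut fingertip overlapping the pin's top edge at (243–244,168–170), about 25–30 mm higher than the reported TCP. It seems to have passed over the pin. I'll back off to a free bit of board beside the keeper and go down there to check.

Emit:
{"fn": "carry_out", "kwargs": {
  "increments": [1.3,8.6,0,0,0,0,1.3,8.6,0,0,0,0,1.3,8.6,0,0,0,0,7,-1,0,0,0,0,7,-1,0,0,0,0,0,0,-5,0,0,0,0,0,-5,0,0,0,0,0,-5,0,0,0,0,0,-5,0,0,0,0,0,0,0,0,0]
}}

```text
clock: 6.62
position: [0.6157, 0.1423, 0.0226]
ee_rot: [-0.238, -3.132, 0.0]
force: [-0.7, -0.4, -0.7]
width: 0.006
gripper_force: 0.0
```

```bash
python3 - <<'E'
from h import *
b=snap("scene","s5.png").astype(int)
s=readout.observe();p=np.array(s["position"]);R,_=cv2.Rodrigues(np.array(s["ee_rot"]))
print(Rs.T@(p[:2]-os_),p[2],s["force"],slot("scene",cv2.imread("pics/s5.png"))[:2])
for l in((.0095,.019,0),(.0095,-.019,0),(-.0095,-.019,0),(0,0,0)): print(l,proj("scene",p+R@np.array(l)))
a=cv2.imread("pics/s1.png")[:,:,::-1].astype(int); d=np.abs(a-b).max(2)>12; g=b.mean(2).astype(int)
u,v=proj("scene",p).astype(int)
print("     "+"  ".join(f"{c%100:02d}" for c in range(u-12,u+14)))
for r in range(v-22,v+8): print(r," ".join(f"{g[r,c]//10:2d}{'*' if d[r,c] else ' '}" for c in range(u-12,u+14)))
E
```

```text
[0.04241034 0.05195547] 0.022913710823405826 [-0.21237591  0.05179389 -0.44859322] (np.float32(0.6849643), 1617)
(0.0095, 0.019, 0) [237.11493667 167.57329188]
(0.0095, -0.019, 0) [243.52679857 177.26326624]
(-0.0095, -0.019, 0) [250.41064928 174.81196358]
(0, 0, 0) [243.70591166 171.16123548]
     31  32  33  34  35  36  37  38  39  40  41  42  43  44  45  46  47  48  49  50  51  52  53  54  55  56
149 13  11*  3*  3*  6*  8*  6*  9* 10*  8*  4*  2*  3*  4*  5*  5*  5*  4*  5*  5*  5*  5*  5*  4*  4*  4*
150 13  12   6*  3*  4*  7*  6*  8* 10*  9*  7*  3*  4*  4*  5*  4*  4*  5*  5*  5   4*  4*  5*  4*  4*  4*
151 13  12  11*  7*  2*  4*  4*  6*  9* 11*  9*  4*  4*  5*  5*  5*  5*  5*  5*  4   4   5*  4*  4*  4*  4*
152 13  13  13  12*  5*  7*  8* 11*  8* 10* 10*  5*  5*  4*  5*  4*  4*  4*  4*  4   4   5   5   4*  4*  4*
153 13  13  14  14  12* 13* 13* 14* 11*  9* 10*  5*  4*  4*  5*  4*  5*  7*  6*  4*  5   5   6*  5*  4*  4*
154 13  14  14  14  14  14  14* 14* 12*  7*  8*  6*  3*  4*  4*  5*  5*  7*  6*  4*  4*  5   7*  8*  6*  4*
155 14  14  14  14  14  14  14* 14* 12*  9* 10*  
[... 1842 characters left out ...]
 10  15  18  18  15   9  12  12  11  10   6*  6*  6*
173  4   3   4   4   4   4   5   6   9  11  10   9   9  10  15  18  18  17   9  10  12  12  11   9*  6*  6*
174  5   3   4   4   6   7   9   7   9  11  10   9   9  10  15  18  18  18  15   8  10  12  12  10   6*  6*
175 11  12  15  15  15  15  15  15  14  11  10   9   9  10  15  18  18  18  17  14   9  13  13  12   8*  6*
176 16  16  17  17  17  17  17  17  15  11  10   9   9  10  14  17  17  18  18  17  10  13  13  13  11   7*
177 17  17  17  17  17  17  17  16  13  11  10   9   9   9  10  12  13  14  16  18  16  11  10  13  12  10*
178 17  17  17  17  17  17  17  15  11  11  10   9   9   9   8   7  11  11  13  15  17  14   8  12  12   9*
```

The offset is the same here: tip edges at (240,162) and (245,169) against predictions of (237,168) and (243,177). I'll probe down on the board to calibrate the true tip height.

Emit:
{"fn": "carry_out", "kwargs": {
  "increments": [0,0,-4,0,0,0,0,0,-4,0,0,0,0,0,-1.5,0,0,0,0,0,-1.5,0,0,0,0,0,0,0,0,0]
}}

```text
clock: 7.3
position: [0.6161, 0.1424, 0.012]
ee_rot: [-0.238, -3.132, 0.0]
force: [0.1, -1.2, 0.2]
width: 0.007
gripper_force: 0.0
```

Emit:
{"fn": "carry_out", "kwargs": {
  "increments": [0,0,-1.5,0,0,0,0,0,-1.5,0,0,0]
}}

```text
clock: 7.55
position: [0.6162, 0.1424, 0.0091]
ee_rot: [0.238, 3.132, 0.0]
force: [0.1, 0.0, -0.2]
width: 0.004
gripper_force: 0.0
```

No contact at reported z 0.009, so the real tip is higher than reported. Continuing down.

Emit:
{"fn": "carry_out", "kwargs": {
  "increments": [0,0,-2,0,0,0,0,0,-2,0,0,0,0,0,-2,0,0,0,0,0,-2,0,0,0]
}}

```text
clock: 8.05
position: [0.6161, 0.1424, 0.001]
ee_rot: [-0.238, -3.133, -0.0]
force: [0.6, -0.3, 0.2]
width: 0.003
gripper_force: 0.0
```

Emit:
{"fn": "carry_out", "kwargs": {
  "increments": [0,0,-2,0,0,0,0,0,-2,0,0,0,0,0,-2,0,0,0]
}}

```text
clock: 8.43
position: [0.6161, 0.1424, -0.005]
ee_rot: [0.238, 3.132, 0.0]
force: [0.4, 0.3, -0.3]
width: 0.006
gripper_force: 0.0
```

Emit:
{"fn": "carry_out", "kwargs": {
  "increments": [0,0,-2,0,0,0,0,0,-2,0,0,0]
}}

```text
clock: 8.68
position: [0.6161, 0.1424, -0.009]
ee_rot: [0.238, 3.132, 0.0]
force: [1.0, 0.8, -0.7]
width: 0.008
gripper_force: 0.0
```

Emit:
{"fn": "carry_out", "kwargs": {
  "increments": [0,0,-2,0,0,0,0,0,-2,0,0,0]
}}

```text
clock: 8.93
position: [0.6161, 0.1424, -0.013]
ee_rot: [0.238, 3.133, 0.0]
force: [-1.1, -0.0, 0.1]
width: 0.004
gripper_force: 0.0
```

Emit:
{"fn": "carry_out", "kwargs": {
  "increments": [0,0,-2,0,0,0,0,0,-2,0,0,0]
}}

```text
clock: 9.18
position: [0.6163, 0.1424, -0.0168]
ee_rot: [0.238, 3.132, 0.0]
force: [-2.2, -0.8, 8.6]
width: 0.003
gripper_force: 5.0
```

Emit:
{"fn": "carry_out", "kwargs": {
  "increments": [0,0,-2,0,0,0,0,0,-1,0,0,0]
}}

```text
clock: 9.43
position: [0.6166, 0.1425, -0.0179]
ee_rot: [0.238, 3.132, 0.001]
force: [-7.7, -0.9, 26.1]
width: 0.006
gripper_force: 13.1
```

```bash
python3 - <<'E'
from h import *
b=snap("scene","s6.png").astype(int)
s=readout.observe();p=np.array(s["position"]);R,_=cv2.Rodrigues(np.array(s["ee_rot"]))
print(Rs.T@(p[:2]-os_),p[2],s["force"],slot("scene",cv2.imread("pics/s6.png"))[:2])
a=cv2.imread("pics/s1.png")[:,:,::-1].astype(int); d=np.abs(a-b).max(2)>12; g=b.mean(2).astype(int)
print("     "+"  ".join(f"{c%100:02d}" for c in range(232,258)))
for r in range(156,186): print(r," ".join(f"{g[r,c]//10:2d}{'*' if d[r,c] else ' '}" for c in range(232,258)))
for z in (.012,.02,.03): 
  for l in((.0095,.019),(.0095,-.019)): print(z,l,proj("scene",[*(p+R@np.array([*l,0]))[:2],z]))
E
```

```text
[0.04313252 0.0522055 ] -0.017833526334994007 [-6.79843585 -1.30198866 23.85661643] (np.float32(0.6828166), 1636)
     32  33  34  35  36  37  38  39  40  41  42  43  44  45  46  47  48  49  50  51  52  53  54  55  56  57
156  3*  4*  4*  5*  4*  5*  5*  4*  3*  4*  7* 10* 10*  8*  8*  6*  5*  4*  2*  4*  3*  2*  2*  2*  2*  2*
157  3*  4*  4*  5*  5*  5*  5*  4*  4*  3*  4*  6*  7*  5*  5*  4*  4*  4*  4*  4*  4*  4*  4*  4*  4*  4*
158  3*  3*  4*  5*  5*  5*  4*  4*  3*  3*  3*  4*  5*  4*  4*  4*  4*  4*  4*  4*  4*  4*  4*  4*  4*  4*
159  5*  3*  3*  4*  4*  3*  5*  9*  9*  5*  3*  3*  4*  5*  4*  4*  4*  4*  4*  4*  4*  4*  4*  4*  4*  4*
160 10*  3*  3*  3*  2*  4*  7*  8*  8*  6*  4*  3*  3*  4*  5*  5*  5*  4*  4*  4*  4*  4*  4*  4*  4*  4*
161 13   7*  3*  3*  4*  7*  7*  9*  9*  6*  4*  2*  3*  4*  5*  5*  4*  5*  5*  4*  4*  4*  4*  4*  4*  4*
162 14  12*  3*  4*  6*  7*  6*  9* 10*  9*  4*  2*  3*  4*  5*  5*  4*  5*  5*  4*  5*  4*  4*  4*  4*  4*
163 13  13   7*  3*  5*  6*  6*  9* 11*  9*  7*  4*  4*  4*  4*  5*  5*  5*  5*  5*  5*  5*  4*  4*  4*  4*
164 11  12  12
[... 1960 characters left out ...]
  15  12   7   7   7  10   9  13* 14* 15  15  16  16  16  16  14   8   7* 10*
183 13  14  15  17  18  17  17  17  16  15  15  15  15  15  16  16  16  16  16  16  16  16  15   9   8  11*
184 10  10  12  13  14  15  17  18  17  17  17  17  17  17  17  16  16  16  16  16  16  16  16  14  10   8 
185 10  10  10  10  10  12  13  14  15  17  18  17  17  17  17  17  16  16  16  16  16  16  16  17  10   7 
0.012 (0.0095, 0.019) [237.47526596 170.44914915]
0.012 (0.0095, -0.019) [243.8382018  180.12529762]
0.02 (0.0095, 0.019) [237.37194712 168.23419856]
0.02 (0.0095, -0.019) [243.77039128 177.91739077]
0.03 (0.0095, 0.019) [237.24121024 165.4289304 ]
0.03 (0.0095, -0.019) [243.68455571 175.12000239]
```

Touched the board at reported z ≈ −0.0155, so the true tip is about 27.5 mm above the reported TCP. I'll lift to a true tip height of 47 mm, move to x ≈ 26 in the stand frame, and push 16 mm.

Emit:
{"fn": "carry_out", "kwargs": {
  "increments": [0,0,10,0,0,0,0,0,10,0,0,0,0,0,10,0,0,0,0,0,10,0,0,0,-8.4,1.3,0,0,0,0,-8.4,1.3,0,0,0,0,-0.6,-4,0,0,0,0,-0.6,-4,0,0,0,0,-0.6,-4,0,0,0,0,-0.6,-4,0,0,0,0,0,0,0,0,0,0]
}}

```text
clock: 10.85
position: [0.5986, 0.1294, 0.0207]
ee_rot: [0.238, 3.13, 0.002]
force: [2.6, 4.2, 0.7]
width: 0.004
gripper_force: 1.7
```

```bash
python3 - <<'E'
from h import *
b=snap("scene","s7.png"); s=readout.observe()
print(Rs.T@(s["position"][:2]-os_),s["position"][2],s["force"],slot("scene",b)[:2],slot("scene",b,.012))
E
```

```text
[0.02692063 0.03635784] 0.020586530563341636 [3.08783116 3.49753787 0.78334787] (np.float32(0.33672285), 1708) (np.float32(0.2728305), 1194, 138.0, array([-0.2638191,  3.3886096], dtype=float32))
```

Contact: the disc is now at q ≈ 0.33, which fits a 19.5 mm finger half-thickness. About 10 mm more to go.

Emit:
{"fn": "carry_out", "kwargs": {
  "increments": [-0.4,-3,0,0,0,0,-0.4,-3,0,0,0,0,-0.4,-3,0,0,0,0,0,0,0,0,0,0]
}}

```text
clock: 11.4
position: [0.5952, 0.1191, 0.0199]
ee_rot: [-0.239, -3.131, 0.001]
force: [-0.1, 0.9, 0.1]
width: 0.006
gripper_force: 0.4
```

```bash
python3 - <<'E'
from h import *
b=snap("scene","s8.png"); s=readout.observe()
print(Rs.T@(s["position"][:2]-os_),s["position"][2],s["force"],slot("scene",b)[:2],slot("scene",b,.012))
E
```

```text
[0.02532461 0.02582084] 0.019856689085708208 [0.50097654 1.32239724 0.13947596] (np.float32(-0.07112205), 1685) (np.float32(-0.028093934), 1268, 131.0, array([ 0.01025237, -1.0788643 ], dtype=float32))
```

q ≈ 0 (slot estimate −0.03 to −0.07, finger geometry −0.02). I'll back off, lift, go over behind the crosshead, then verify the disc from above.

Emit:
{"fn": "carry_out", "kwargs": {
  "increments": [0.6,4,0,0,0,0,0,0,20,0,0,0,0,0,30,0,0,0,0,0,30,0,0,0,0,0,20,0,0,0,-7.4,-30.5,0,0,0,0,-7.4,-30.5,0,0,0,0,-7.4,-30.5,0,0,0,0,-7.4,-30.5,0,0,0,0,-7.4,-30.5,0,0,0,0,-7.4,-30.5,0,0,0,0,-7.4,-30.5,0,0,0,0,-7.4,-30.5,0,0,0,0,-7.4,-30.5,0,0,0,0,-7.4,-30.5,0,0,0,0,0,0,0,0,0,0]
}}

```text
clock: 13.45
position: [0.5208, -0.1838, 0.12]
ee_rot: [-0.245, -3.131, 0.002]
force: [0.0, -0.3, 0.7]
width: 0.005
gripper_force: 0.0
```

```bash
python3 - <<'E'
from h import *
a=snap("top","t9.png"); b=snap("scene","s9.png"); s=readout.observe()
print(s["clock"],Rs.T@(s["position"][:2]-os_),s["position"][2],s["force"])
for n,i in(("top",a),("scene",b)): print(slot(n,i),slot(n,i,.012))
cv2.imwrite("pics/v6.png",np.hstack([cv2.resize(a[140:240,170:370],(400,200)),cv2.resize(b[140:290,190:340],(400,400))[:200]])[:,:,::-1])
c=np.zeros((600,440,3),np.uint8); c[:220]=cv2.resize(a[140:240,170:370],(440,220)); c[220:600]=cv2.resize(b[150:310,180:365],(440,380)); cv2.imwrite("pics/v6.png",c[:,:,::-1])
E
```

```text
13.55 [-0.00051045 -0.28159736] 0.11992036449946707 [ 1.1630024   0.09266045 -0.49436354]
(np.float32(-0.019620776), 1696, 140.0, array([ 3.737618  , -0.35023585], dtype=float32)) (np.float32(-0.02683866), 1463, 140.0, array([-0.13533835, -0.11346548], dtype=float32))
(np.float32(-0.07142413), 1606, 144.0, array([ 6.5373597 , -0.16936488], dtype=float32)) (np.float32(-0.036146045), 1243, 143.0, array([ 0.0627514, -1.4111022], dtype=float32))
```

View pics/v6.png

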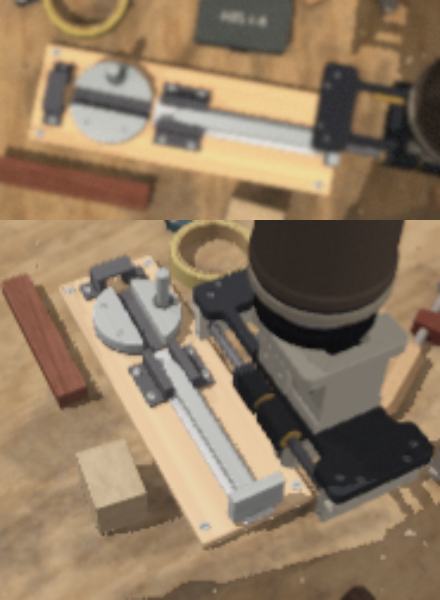

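The top view shows the slot in line with the bar (q ≈ −0.02), and the gripper is behind the crosshead. Lowering to a true tip height of about 24 mm, then approaching gently.

Emit:
{"fn": "carry_out", "kwargs": {
  "increments": [0,0,-18,0,0,0,0,0,-18,0,0,0,0,0,-18,0,0,0,0,0,-18,0,0,0,0,0,-18,0,0,0,0,0,-18,0,0,0,0,0,-10,0,0,0,0,0,-5,0,0,0,0,0,0,0,0,0]
}}

```text
clock: 14.68
position: [0.5224, -0.1807, -0.0028]
ee_rot: [-0.238, -3.132, -0.0]
force: [-0.3, -0.6, -0.3]
width: 0.003
gripper_force: 0.0
```

Emit:
{"fn": "carry_out", "kwargs": {
  "increments": [0.6,4,0,0,0,0,0.6,4,0,0,0,0,0.6,4,0,0,0,0,0.6,4,0,0,0,0,0.6,4,0,0,0,0,0.6,4,0,0,0,0]
}}

```text
clock: 15.42
position: [0.526, -0.1573, -0.0027]
ee_rot: [0.239, 3.132, -0.001]
force: [0.6, -3.0, 0.9]
width: 0.007
gripper_force: 1.5
```

Emit:
{"fn": "carry_out", "kwargs": {
  "increments": [0.8,5,0,0,0,0,0.8,5,0,0,0,0,0.8,5,0,0,0,0,0.8,5,0,0,0,0,0.8,5,0,0,0,0,0.8,5,0,0,0,0,0.8,5,0,0,0,0]
}}

```text
clock: 16.3
position: [0.5316, -0.1218, -0.0028]
ee_rot: [0.238, 3.132, -0.0]
force: [-0.4, -4.1, 4.2]
width: 0.004
gripper_force: 2.4
```

Emit:
{"fn": "carry_out", "kwargs": {
  "increments": [0.8,5,0,0,0,0,0.8,5,0,0,0,0,0.8,5,0,0,0,0,0.8,5,0,0,0,0]
}}

```text
clock: 16.8
position: [0.5347, -0.1017, -0.0029]
ee_rot: [-0.238, -3.133, -0.0]
force: [0.6, -3.9, 4.8]
width: 0.002
gripper_force: 2.4
```

There is an upward force of 4 N, so the tip may be brushing something. I'll back off 2 mm, raise 4 mm and continue.

Emit:
{"fn": "carry_out", "kwargs": {
  "increments": [-0.3,-2,0,0,0,0,0,0,4,0,0,0,0.5,3,0,0,0,0,0.8,5,0,0,0,0]
}}

```text
clock: 17.3
position: [0.5358, -0.0964, 0.0013]
ee_rot: [0.239, 3.132, -0.001]
force: [-0.3, -2.9, 1.8]
width: 0.009
gripper_force: 1.6
```

```bash
python3 - <<'E'
from h import *
b=snap("scene","s10.png"); s=readout.observe()
print(s["clock"],Rs.T@(s["position"][:2]-os_),s["position"][2],s["force"],slot("scene",b,.012))
E
```

```text
17.35 [ 1.23664427e-04 -1.95367303e-01] 0.0012411027729212556 [-0.4001788  -2.54560685  2.29487192] (np.float32(0.11548495), 924, 136.0, array([2.16342  , 2.1136363], dtype=float32))
```

Emit:
{"fn": "carry_out", "kwargs": {
  "increments": [0.8,5,0,0,0,0,0.8,5,0,0,0,0,0.8,5,0,0,0,0,0.8,5,0,0,0,0,0.8,5,0,0,0,0]
}}

```text
clock: 17.98
position: [0.5399, -0.0707, 0.0012]
ee_rot: [0.238, 3.132, -0.0]
force: [-0.4, -3.9, 3.4]
width: 0.004
gripper_force: 2.2
```

Emit:
{"fn": "carry_out", "kwargs": {
  "increments": [0.6,4,0,0,0,0,0.6,4,0,0,0,0,0.6,4,0,0,0,0,0.6,4,0,0,0,0,0.5,3,0,0,0,0]
}}

```text
clock: 18.6
position: [0.5426, -0.0517, 0.0011]
ee_rot: [-0.238, -3.133, -0.0]
force: [-0.6, -4.2, 4.2]
width: 0.005
gripper_force: 2.3
```

Emit:
{"fn": "carry_out", "kwargs": {
  "increments": [0.4,2.5,0,0,0,0,0.4,2.5,0,0,0,0,0.4,2.5,0,0,0,0,0.4,2.5,0,0,0,0]
}}

```text
clock: 19.1
position: [0.5442, -0.0419, 0.0011]
ee_rot: [0.238, 3.133, 0.0]
force: [-1.1, -4.6, 4.4]
width: 0.007
gripper_force: 2.3
```

Emit:
{"fn": "carry_out", "kwargs": {
  "increments": [0.2,1.5,0,0,0,0,0.2,1.5,0,0,0,0]
}}

```text
clock: 19.35
position: [0.5446, -0.0389, 0.0011]
ee_rot: [-0.238, -3.133, -0.0]
force: [-0.9, -3.8, 3.1]
width: 0.001
gripper_force: 2.2
```

Emit:
{"fn": "carry_out", "kwargs": {
  "increments": [0.2,1,0,0,0,0,0.2,1,0,0,0,0]
}}

```text
clock: 19.6
position: [0.545, -0.037, 0.0011]
ee_rot: [-0.238, -3.132, -0.0]
force: [-0.4, -3.5, 3.6]
width: 0.004
gripper_force: 2.2
```

Not yet against the stop. Small steps until the force rises.

Emit:
{"fn": "carry_out", "kwargs": {
  "increments": [0.2,1,0,0,0,0,0.2,1,0,0,0,0]
}}

```text
clock: 19.85
position: [0.5454, -0.035, 0.0012]
ee_rot: [0.238, 3.133, 0.0]
force: [-0.4, -4.9, 4.0]
width: 0.006
gripper_force: 2.2
```

Emit:
{"fn": "carry_out", "kwargs": {
  "increments": [0.2,1,0,0,0,0]
}}

```text
clock: 19.98
position: [0.5456, -0.0339, 0.0011]
ee_rot: [-0.238, -3.132, -0.0]
force: [-0.8, -3.9, 4.0]
width: 0.005
gripper_force: 2.2
```

Emit:
{"fn": "carry_out", "kwargs": {
  "increments": [0.2,1,0,0,0,0]
}}

```text
clock: 20.1
position: [0.5458, -0.033, 0.0011]
ee_rot: [-0.238, -3.133, -0.0]
force: [-1.7, -4.0, 3.3]
width: 0.005
gripper_force: 2.2
```

Emit:
{"fn": "carry_out", "kwargs": {
  "increments": [0.2,1,0,0,0,0,0.2,1,0,0,0,0]
}}

```text
clock: 20.35
position: [0.5459, -0.0326, 0.0012]
ee_rot: [-0.24, -3.132, 0.002]
force: [-2.7, -11.0, 5.7]
width: 0.007
gripper_force: 5.7
```

Emit:
{"fn": "carry_out", "kwargs": {
  "increments": [0.2,1,0,0,0,0,0.1,0.7,0,0,0,0]
}}

```text
clock: 20.6
position: [0.5459, -0.0326, 0.0012]
ee_rot: [-0.242, -3.132, 0.005]
force: [-3.3, -15.3, 7.2]
width: 0.008
gripper_force: 7.8
```

Position has stopped while the force rises (15 N), so the bar is home. I'll back off straight, then lift and clear.

Emit:
{"fn": "carry_out", "kwargs": {
  "increments": [-0.5,-3,0,0,0,0,-0.8,-5,0,0,0,0,-1.5,-10,0,0,0,0,-3,-20,0,0,0,0,0,0,25,0,0,0,0,0,30,0,0,0,0,0,30,0,0,0,0,0,30,0,0,0,0,0,30,0,0,0,0,-30,0,0,0,0,0,-30,0,0,0,0,0,-30,0,0,0,0,0,-30,0,0,0,0,0,0,0,0,0,0,0,0,0,0,0,0]
}}

```text
clock: 22.48
position: [0.5406, -0.1867, 0.1459]
ee_rot: [-0.238, -3.132, -0.001]
force: [-0.1, 0.3, -0.3]
width: 0.009
gripper_force: 0.0
```

```bash
python3 - <<'E'
from h import *
a=snap("top","t11.png"); b=snap("scene","s11.png"); s=readout.observe()
print(s["clock"],s["position"],s["force"])
c=np.zeros((600,500,3),np.uint8); c[:200]=cv2.resize(a[145:225,170:370],(500,200)); c[200:]=cv2.resize(b[150:290,180:355],(500,400),interpolation=cv2.INTER_CUBIC); cv2.imwrite("pics/v7.png",c[:,:,::-1])
# expected home crosshead rear-top edge and pin at q=0
for n in("top","scene"): print(n,proj(n,[*(os_+Rs@[0,-.117]),.052]),proj(n,[*(os_+Rs@[.029,0]),.072]))
E
```

```text
22.575 [ 0.54077945 -0.18602801  0.14595266] [-0.27480869  0.91167552  0.3708081 ]
top [268.87816575 193.86943131] [221.2586825  171.06751826]
scene [258.8111152  217.47929348] [247.52680778 172.41372188]
```

View pics/v7.png

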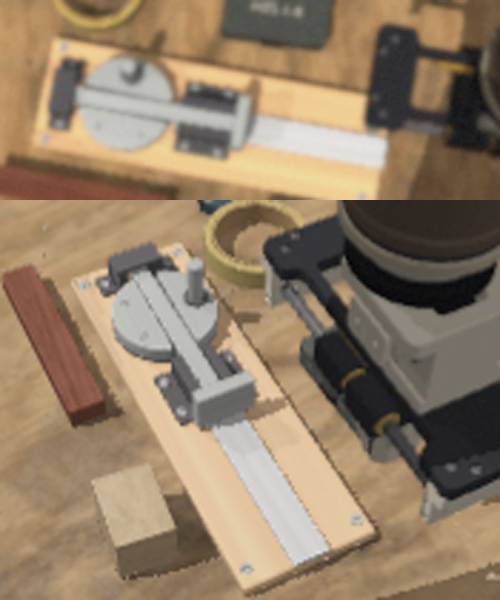

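The bar runs through the slot into the keeper and the crosshead sits against the guide ends (crop (225,395), as predicted). The pin is at q ≈ 0, the loose things are undisturbed, and the arm is clear. Handing in.

```bash
python3 -c "
from cell import arm
print(arm.sign_off())"
```

```text
the job is handed in; nothing more can be done
None
```

The slot was turned into line and the bar pushed fully home into the keeper; the arm finished clear, the loose things look undisturbed, and the job is handed in with no verdict returned. One probe of the board to find the true fingertip height reached 26 N, under the 35 N limit.

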